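# Prop the log book on the reading stand and pin its foot stop one hole on

## Robot

A 6-joint arm with a two-finger parallel gripper is mounted at the origin on a cart in front of the work surface, level with it; the furniture and walls round the work are solid. World frame = base frame: x ahead of the robot, y to its left, z up, the work surface at z = 0. Lengths are in m, angles in rad, forces in N, time in s.
With the tool pointing down it reaches from about 0.375 to 0.75 m from the base axis. Payload 9 kg.
Tool frame: the origin (TCP) lies midway between the tips of the shut fingers; the grasp point (between the pads) lies 19 mm behind it; x points along the fingers, z is the direction in which the jaws open and shut, and the axes are right-handed (so a half turn about x gives the same grasp; the last joint's range is limited). The gripper opens to 85 mm and grips with 20 to 120 N. Pads are 22 mm wide; open, the fingers measure 114 mm over their backs; the gripper's body (76 mm by 85 mm) begins 54 mm behind the grasp point. The pads swing forward as they close: fully open they stand 13 mm farther back than shut.
Start: joints at [-1.505, 0.104, 0.097, 1.564, 0, 1.353], TCP at [0.168, -0.576, 0.231] pointing down, gripper open.
Joint ranges: [-2.99, 2.99], [-0.84, 1.86], [-1.1, 1.16], [-1.84, 2.11], [-1.51, 1.56], [-3.14, 3.14]. Speed limits (rad/s): [2.22, 2.22, 2.57, 3.14, 3.14, 3.14].

## Interface

Orientations are given as a unit quaternion [w, x, y, z].
In Python, from cell import env gives the robot as it stands. The module is installed in compiled form; this text tells all that it offers.
- The arm moves only by the tool drive_tool, never from a script. Its argument "motion" is a list that holds one entry, the list of rows, each a list of 7 numbers: the shift along the world's x, y, z in m, then the turn, a rotation vector about the world's x, y, z in rad, then the finger opening in m, from 0 to 0.0854. In form: [[[dx, dy, dz, wx, wy, wz, claw], ...]]. A call has 1 to 8 rows; each row is the pose to reach, as a shift and turn from the pose commanded when the call began; what a row does not reach only later rows make up. A row lasts 1/10 s, in which the tool goes at most 50 mm and 8.59 degrees, less where a joint would pass 70% of its speed; a pose out of reach is approached as far as the arm can. A call with a gripper value outside its range is refused whole. The fingers move at their own pace and stop on an object; "grip_force" is the grip in N (left out, the last holds). Time passes only in rows, so rows that repeat a pose let the fingers close. It gives the time, the measured TCP pose, the force and the opening at its end, in the units of the state.
- env.state(): the state, without advancing time (a new reading comes with each control period).
- env.grab_frame(name): name is "side" or "top" or "wrist"; returns a dict with "frame" (384x512x3 uint8, red, green, blue), "depth" (384x512 float32, m along the optical axis (not along the pixel's ray), 0 where there is no reading), "fx", "fy", "cx", "cy" (pixels), "D" ([k1, k2, p1, p2, k3] as OpenCV has them; the pictures are not rectified), "world_from_camera" (4x4, takes a point from camera to world coordinates). Camera axes: x right, y down, z forward; pixel columns grow to the right and rows downward; lengths in m; the calibration is good to about 2 mm. A picture is of the moment at which its call begins.
- env.finish_job(): hands the job in, once; it reports no verdict.
The state is a dict: "clock": time; "joint_positions": joint angles; "qd": joint speeds; "tau": joint torques, N m; "tcp_pos": TCP position; "tool_rot": TCP orientation; "force": force on the tool from outside, world axes, zero at the start; "torque": the same for the moment, N m; "grip_width": opening from 0.0 (shut) to 1.0 (fully open).
Only numpy, scipy, OpenCV 4.12 (cv2) and the standard library are available. Lean on these libraries where they do the work, as an engineer would, in place of code of your own. Each camera call takes 0.05 s, during which the arm holds its last target.

## Task

Take the blue log book out of its file slot and lean it on the reading stand: foot on the base plate, between the sliding foot stop and the wire backrest, top tilted back against the wire. Then pull up the orange spring plunger of the foot stop, slide the stop exactly one hole (25 mm) towards the book and let the pin drop right home in that hole. Finish still holding the orange knob with the pin fully down; do not let go of it, and leave the jar, the lens tube and the red specimen where they stand.

Things in the scene. Friction and masses are not known exactly. Their poses are not given: they have to be found in the camera images.
- book_center (a point): centre of the blue hard-cover log book, 132 x 95 x 14.5 mm, about 0.2 kg, loose, rigid. It starts upright in the file slot. Its x runs along the 132 mm edge (up at the start), y along the 95 mm edge, z through the thickness, out of the front cover (at the start on the robot's side). Grasp its top edge from above, across the thickness.
- rack: dark sheet-steel file slot, fixed; base 80 x 120 x 6 mm, origin centre of its underside. Two walls, 4 mm thick and 110 mm long along its y, tops 54 mm above the bench, leave a slot 18 mm wide in x; the book stands in it 6 mm above the bench, 84 mm of it above the walls.
- stand: grey base plate of the reading stand, fixed; origin on the bench, its x points from foot stop to backrest, y left, z up. Reaches x = -130 to +70 mm, 130 mm wide, top 10 mm above the bench. On it a steel index rail, 24 mm wide, 14 mm high, x = -115 to -10 mm, with pin holes at x = -100, -75, -50, -25 mm; the stop starts pinned at -75 and belongs at -50.
- book_seat (a point): point on top of the base plate, on its centre line, at x = -4 mm in the stand's frame: a good place for the front lower edge of the leaning book (10 mm either way does no harm). With that the book leans back about 19 degrees against the backrest. Axes as the stand's.
- backrest: steel wire hoop, fixed on the stand, 5 mm wire radius. Origin at the middle of its level top wire, on the wire's axis, 80 mm above the bench and at x = +39 mm in the stand's frame; the wire runs 104 mm along y, so its front is 34 mm ahead of the stand's origin. A second wire of 3 mm radius runs 38 mm below it.
- stop (a joint): slide of the foot stop along the stand's +x (towards the book), m: 0 pinned in its first hole, 0.025 in the next hole, 0.050 in the one beyond. Sliding friction 1.5 N. The pin has up to 2 mm play in a hole. Only the lifted plunger frees it.
- lip (a point): top middle of the foot stop's upright lip, on the face towards the book; the lip is 84 mm wide and its top is 40 mm above the bench. It rides with the stop, 40 mm ahead of the pin.
- plunger (a joint): lift of the plunger, m: 0 fully down, 0.016 fully pulled. Its pin reaches 10 mm into the hole, so it must be up more than 10 mm to let the stop slide. A spring pushes it down with 3 N (down) to 6 N (pulled); released over a hole it drops home by itself, between holes it rests on the rail.
- knob: middle of the orange plunger knob, an upright cylinder 24 mm in diameter and 24 mm high on top of the foot stop, on the pin's axis (75 mm above the bench when down). Axes as the stand's, z up. The stop's flat top is 31 mm below this point, a brass collar of 17 mm diameter ends 17 mm below it.
- book: the log book itself; origin at the centre of its back cover, axes as those of its centre point
- cotton_jar: bystander: white jar with a blue lid, loose, origin at the centre of its underside
- lens_tube: bystander: black lens tube with an orange cap, loose, origin at the centre of its underside
- red_specimen: bystander: red specimen, loose, origin at the centre of its underside
Things that resemble listed ones, but are neither listed nor needed, are in the scene too. Of the things that look like the book, the smaller one is meant.

How it is judged:
On the way, in this order (a step that is already met when the one before it is completed fails the run):
1. the book leans on the stand against the backrest, let go, the stop still pinned in its first hole (angle between book_center's own x axis and vertical between 0.1 and 0.62 rad and contact force between book and backrest above 0.03 N and x of book_center in the frame of stand between -0.02 and 0.06 m and y of book_center in the frame of stand between -0.04 and 0.04 m and z of book_center in the frame of stand between 0.055 and 0.088 m and angle between the y axis of book_center and the y axis of stand, either way round below 0.3 rad and contact force between book and the fingers below 0.05 N and linear speed of book below 0.03 m/s and value of joint stop between -0.005 and 0.005 m), for 0.2 s.
2. the plunger is pulled clear of its hole (value of joint plunger above 0.009 m), for 0.05 s.
3. the stop has reached the next hole and the pin is home in it (value of joint stop between 0.021 and 0.029 m and value of joint plunger below 0.003 m), for 0.2 s.
At the end, for the whole second after the job is handed in: Fingers on the knob (over 1 N), plunger within 3 mm of fully down, stop at rest at 0.021 to 0.029 m; book on the plate, within 0.3 rad of square and 40 mm of the centre line, leaning 0.10 to 0.62 rad from upright on the backrest, at rest, not touched by the fingers (all of step 3 and angle between book_center's own x axis and vertical between 0.1 and 0.62 rad and contact force between book and backrest above 0.03 N and x of book_center in the frame of stand between -0.02 and 0.06 m and y of book_center in the frame of stand between -0.04 and 0.04 m and z of book_center in the frame of stand between 0.055 and 0.088 m and angle between the y axis of book_center and the y axis of stand, either way round below 0.3 rad and contact force between book and the fingers below 0.05 N and linear speed of book below 0.03 m/s and contact force between knob and the fingers above 1 N and velocity of joint stop between -0.01 and 0.01 m/s); the arm keeps its last pose, push and grip.
It fails at once if the white jar with a blue lid is shifted by more than 3 cm (distance of cotton_jar from where it was at the start of the episode above 0.03 m).
It fails at once if the black lens tube with an orange cap is shifted by more than 3 cm (distance of lens_tube from where it was at the start of the episode above 0.03 m).
It fails at once if the red specimen is shifted by more than 3 cm (distance of red_specimen from where it was at the start of the episode above 0.03 m).
It also fails if it takes over 45 s, if anything falls off the work surface, if the arm or the gripper's body presses on something with over 40 N, if the wrist force passes 120 N, or if a joint passes its speed limit or range.

## Working session

There is one attempt and no reset: what is moved stays moved. The work goes in short steps, Python scripts to look and compute and a tool call to move; the robot and the scene stay as the last step left them, time stands still between calls to the robot, and variables do not carry over. Pictures are saved under pics/ and viewed, and the job is handed in when it is done.

Besides the shell and the picture viewer there is one more tool, called as name(argument=value, ...) on one line, values as JSON. drive_tool: Moves the arm, as the interface text tells. Its arguments: {"type":"object","properties":{"motion":{"type":"array","items":{"type":"array","items":{"type":"array","items":{"type":"number"}}}},"grip_force":{"type":"number"}},"required":["motion"]}

```bash
mkdir -p pics; cat > h.py <<'E'
import numpy as np,cv2,pickle
from cell import env
def grab(n):
    f=env.grab_frame(n); pickle.dump(f,open(f'pics/{n}.pkl','wb')); return f
def save(f,name,crop=None,scale=1):
    im=f["frame"][:,:,::-1]
    if crop: a,b,c,d=crop; im=im[b:d,a:c]
    if scale!=1: im=cv2.resize(im,None,fx=scale,fy=scale,interpolation=cv2.INTER_CUBIC)
    cv2.imwrite(f'pics/{name}.png',im)
def K(f): return np.array([[f["fx"],0,f["cx"]],[0,f["fy"],f["cy"]],[0,0,1]])
def rays(f,px):
    p=cv2.undistortPoints(np.array(px,float).reshape(-1,1,2),K(f),np.array(f["D"],float)).reshape(-1,2)
    return np.c_[p,np.ones(len(p))]
def onplane(f,px,z):
    T=np.array(f["world_from_camera"]);d=rays(f,px)@T[:3,:3].T;o=T[:3,3]
    return o+d*((z-o[2])/d[:,2])[:,None]
def bydepth(f,px):
    T=np.array(f["world_from_camera"]);r=rays(f,px)
    z=np.array([f["depth"][int(round(v)),int(round(u))] for u,v in np.array(px).reshape(-1,2)])
    return (r*z[:,None])@T[:3,:3].T+T[:3,3]
def cloud(f):
    h,w=f["depth"].shape;u,v=np.meshgrid(np.arange(w),np.arange(h))
    px=np.c_[u.ravel(),v.ravel()]
    T=np.array(f["world_from_camera"]);r=rays(f,px);z=f["depth"].ravel()
    P=(r*z[:,None])@T[:3,:3].T+T[:3,3];P[z<=0]=np.nan
    return P.reshape(h,w,3)
def proj(f,P):
    T=np.linalg.inv(np.array(f["world_from_camera"]))
    return cv2.projectPoints(np.array(P,float).reshape(-1,3),cv2.Rodrigues(T[:3,:3])[0],T[:3,3],K(f),np.array(f["D"],float))[0].reshape(-1,2)
E
python3 - <<'E'
from h import *
for n in("side","top","wrist"):
    f=grab(n); save(f,n+"0"); print(n,np.round(f["world_from_camera"],3).tolist(),f["fx"])
print(env.state())
E
```

```text
side [[0.875, 0.409, -0.258, 0.828], [0.483, -0.723, 0.494, -0.509], [0.015, -0.557, -0.83, 0.843], [0.0, 0.0, 0.0, 1.0]] 373.2460513145724
top [[-0.012, -0.992, 0.124, 0.519], [-1.0, 0.015, 0.022, -0.062], [-0.024, -0.123, -0.992, 0.921], [0.0, 0.0, 0.0, 1.0]] 406.04277862216105
wrist [[0.28, -0.927, -0.249, 0.231], [-0.96, -0.271, -0.072, -0.557], [-0.001, 0.259, -0.966, 0.371], [0.0, 0.0, 0.0, 1.0]] 346.2442064878855
{'clock': 0.15, 'joint_positions': array([-1.50471546e+00,  1.04581201e-01,  9.66603593e-02,  1.56385722e+00,
       -3.28089463e-05,  1.35309363e+00]), 'qd': array([-0.00148584,  0.0005222 ,  0.0024383 ,  0.00182223, -0.00139557,
        0.00075702]), 'tau': array([ 2.54613449e-03, -5.57354164e+01,  5.04007137e+01,  1.24357687e-02,
       -2.09336927e-04, -9.74669732e-07]), 'tcp_pos': array([ 0.16797592, -0.57576331,  0.23069662]), 'tool_rot': array([ 0.56544818,  0.42452275,  0.56591806, -0.42401123]), 'force': array([-0.3666576 , -0.39270348, -0.55540267]), 'torque': array([ 0.01967068,  0.05248429, -0.00888299]), 'grip_width': 0.9992390470817512}
```

View pics/side0.png

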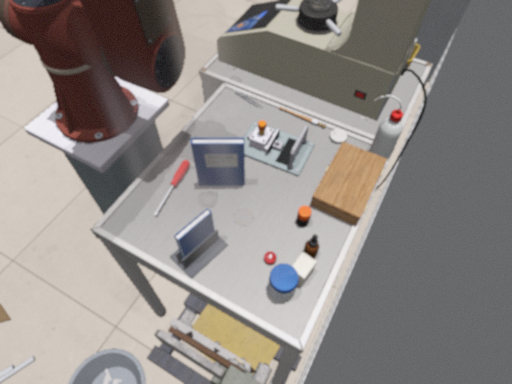

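View pics/top0.png

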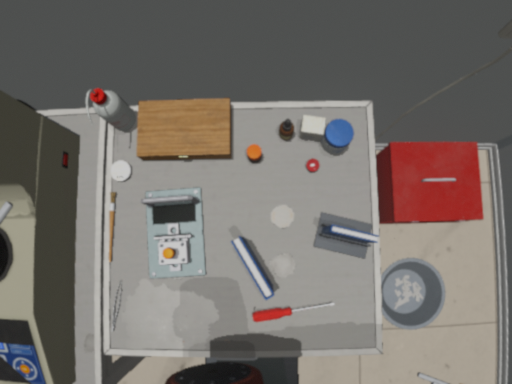

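View pics/wrist0.png

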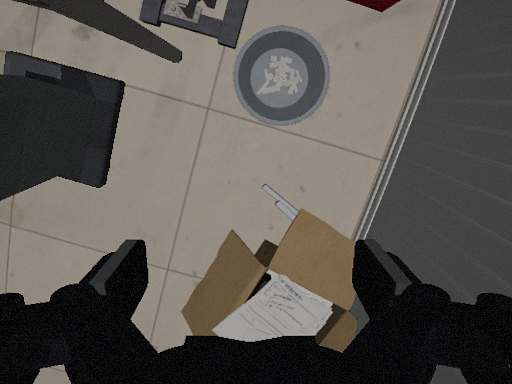

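Candidates for the book are side (220,162)/top (252,267), the larger one standing free, and side (196,235)/top (350,233), the smaller one in the dark rack. The second fits: it is smaller and in a file slot. I'll confirm it in a crop.

```bash
python3 - <<'E'
from h import *
s=pickle.load(open('pics/side.pkl','rb'));t=pickle.load(open('pics/top.pkl','rb'))
a=cv2.resize(s["frame"][200:275,150:250,::-1],None,fx=4,fy=4,interpolation=cv2.INTER_CUBIC)
b=cv2.resize(t["frame"][200:275,300:400,::-1],None,fx=4,fy=4,interpolation=cv2.INTER_CUBIC)
c=cv2.resize(s["frame"][110:185,230:330,::-1],None,fx=4,fy=4,interpolation=cv2.INTER_CUBIC)
d=cv2.resize(t["frame"][180:285,130:230,::-1],None,fx=4,fy=4,interpolation=cv2.INTER_CUBIC)[:300]
d=cv2.resize(t["frame"][180:285,130:230,::-1],(400,300),interpolation=cv2.INTER_CUBIC)
cv2.imwrite('pics/crops.png',np.vstack([np.hstack([a,b]),np.hstack([c,d])]))
E
```

```text
(no output)
```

View pics/crops.png

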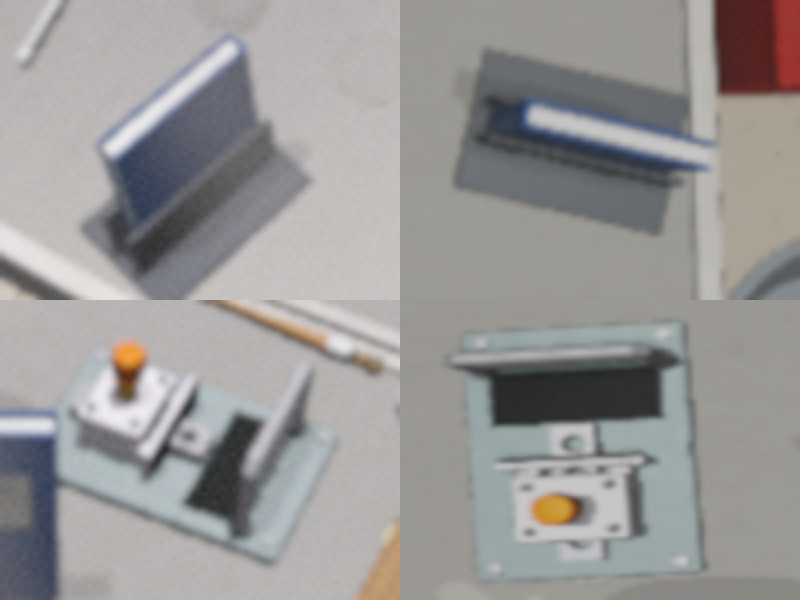

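The small book in the dark slot is confirmed (left crops). Knob, lip, rail and wire show in the lower crops. Next I measure them.

```bash
python3 - <<'E'
from h import *
s=pickle.load(open('pics/side.pkl','rb'));t=pickle.load(open('pics/top.pkl','rb'))
for n,f,w in(('top',t,(325,210,400,250)),('side',s,(170,200,220,262))):
    P=cloud(f);a,b,c,d=w;Q=P[b:d,a:c].reshape(-1,3)
    m=(Q[:,2]>0.128)&(Q[:,2]<0.15);q=Q[m];print(n,'booktop',m.sum(),q.mean(0).round(4))
    r=cv2.minAreaRect((q[:,:2]*1000).astype(np.float32));print(r)
# stand plate & knob
hsv=cv2.cvtColor(t["frame"],cv2.COLOR_RGB2HSV)
m=np.zeros(hsv.shape[:2],np.uint8);m[180:285,130:215]=cv2.inRange(hsv,(75,18,90),(100,120,255))[180:285,130:215]
c=max(cv2.findContours(cv2.morphologyEx(m,cv2.MORPH_CLOSE,np.ones((5,5))),cv2.RETR_EXTERNAL,cv2.CHAIN_APPROX_NONE)[0],key=cv2.contourArea)
w=onplane(t,c.reshape(-1,2),0.010)[:,:2]*1000
print('plate',cv2.minAreaRect(w.astype(np.float32)))
P=cloud(t);Q=P[185:280,140:210].reshape(-1,3);print('platez',np.nanmedian(Q[:,2]))
for n,f,w in(('top',t,(155,240,185,265)),('side',s,(250,118,275,140))):
    h=cv2.cvtColor(f["frame"],cv2.COLOR_RGB2HSV);a,b,c,d=w
    m=cv2.inRange(h,(5,150,120),(25,255,255));mm=np.zeros_like(m);mm[b:d,a:c]=m[b:d,a:c]
    Pf=cloud(f);q=Pf[(mm>0)];q=q[np.isfinite(q[:,0])];k=q[q[:,2]>0.083];print(n,'knobtop',len(k),k.mean(0).round(4),np.percentile(q[:,2],[2,50,98]).round(4))
    v,u=np.nonzero(mm);print(u.mean(),v.mean(),onplane(f,[[u.mean(),v.mean()]],0.083))
# backrest top wire
q=P[188:210,138:206].reshape(-1,3);q=q[(q[:,2]>0.076)&(q[:,2]<0.095)];r=cv2.minAreaRect((q[:,:2]*1000).astype(np.float32));print('wire',q.mean(0),r)
# lip
q=P[225:250,150:200].reshape(-1,3);q=q[(q[:,2]>0.035)&(q[:,2]<0.046)];print('lip',q.mean(0) if len(q) else None,cv2.minAreaRect((q[:,:2]*1000).astype(np.float32)))
# rack walls/base
q=P[205:262,310:375].reshape(-1,3);q=q[(q[:,2]>0.045)&(q[:,2]<0.06)];print('walls',q.mean(0),cv2.minAreaRect((q[:,:2]*1000).astype(np.float32)))
# decoy book
Q=P[225:305,225:280].reshape(-1,3);q=Q[Q[:,2]>0.1];print('decoy',q.mean(0),q[:,2].max(),cv2.minAreaRect((q[:,:2]*1000).astype(np.float32)))
E
```

```text
top booktop 363 [ 0.5343 -0.2329  0.1355]
((534.4855346679688, -233.0315399169922), (94.6135482788086, 15.841161727905273), 76.36518859863281)
side booktop 353 [ 0.5346 -0.2341  0.1359]
((534.1646728515625, -232.44454956054688), (94.0294189453125, 15.56157112121582), 75.15409088134766)
plate ((543.8214721679688, 142.74172973632812), (195.4385223388672, 126.78652954101562), 3.108015537261963)
platez 0.00931643315304187
top knobtop 69 [0.4993 0.1396 0.0863] [0.0772 0.0862 0.0888]
168.5 253.0 [[0.49915513 0.1393776  0.083     ]]
side knobtop 30 [0.5012 0.1381 0.087 ] [0.0784 0.0865 0.0912]
261.5 124.16666666666667 [[0.50001695 0.13966745 0.083     ]]
wire [0.6120074  0.14629829 0.08295975] ((612.2417602539062, 147.58682250976562), (10.1629056930542, 108.18529510498047), 3.9418387413024902)
lip [0.523618   0.14029947 0.04152078] ((523.1805419921875, 142.5169677734375), (79.98082733154297, 32.80348205566406), 89.84642028808594)
walls [ 0.52687232 -0.22865556  0.05257311] ((533.0001220703125, -235.53067016601562), (108.19001770019531, 26.053897857666016), 76.2573013305664)
decoy [ 0.47400361 -0.03861115  0.16724733] 0.1778697311005495 ((473.5400390625, -38.00544357299805), (124.96122741699219, 20.28501319885254), 30.423059463500977)
```

```bash
cat >> h.py <<'E'
from scipy.spatial.transform import Rotation as R
def tool():
    s=env.state();q=s["tool_rot"];return s["tcp_pos"],R.from_quat([q[1],q[2],q[3],q[0]]),s
def plan(p,yaw,tilt):
    # jaw axis z along (cos yaw,sin yaw) pointing away; tilt: top leans to +jaw axis
    best=[]
    p0,r0,s=tool()
    for sg in(1,-1):
        zc=np.array([np.cos(yaw),np.sin(yaw),0]);up=np.array([0,0,1.])
        x=-(np.cos(tilt)*up+np.sin(tilt)*zc); z=sg*(np.cos(tilt)*zc-np.sin(tilt)*up)
        Rm=R.from_matrix(np.c_[x,np.cross(z,x),z]);rv=(Rm*r0.inv()).as_rotvec()
        print('sg',sg,'shift',(np.array(p)-p0).round(4),'rotvec',rv.round(4))
E
python3 - <<'E'
from h import *
p,r,s=tool();print(r.as_matrix().round(3))
plan([.534,-.233,.2],np.radians(-13.9),0)
E
```

```text
[[-0.     0.96   0.28 ]
 [ 0.001  0.28  -0.96 ]
 [-1.     0.    -0.001]]
sg 1 shift [ 0.366   0.3428 -0.0307] rotvec [-8.0000e-04 -6.0000e-04  1.0444e+00]
sg -1 shift [ 0.366   0.3428 -0.0307] rotvec [-7.0000e-04  1.0000e-03 -2.0972e+00]
```

```bash
python3 - <<'E'
from h import *
for n in('top','side'):
    t=pickle.load(open(f'pics/{n}.pkl','rb'));P=cloud(t)
    m=(P[...,2]>0.03)&(P[...,1]<-.2)&(P[...,0]>0.05)
    v,u=np.nonzero(m)
    q=P[m];print(n,len(q),q.min(0).round(3) if len(q) else '',q.max(0).round(3)if len(q) else '')
    for i in range(0,len(q),max(1,len(q)//12)): print(u[i],v[i],q[i].round(3))
    for lo,hi,nm in(((.60,-.35),(.85,-.0),'east'),((.25,.0),(.46,.35),'near')):
        m=(P[...,2]>0.02)&(P[...,0]>lo[0])&(P[...,0]<hi[0])&(P[...,1]>lo[1])&(P[...,1]<hi[1]);print(nm,m.sum(),P[m].max(0) if m.any() else '')
E
```

```text
top 13873 [ 0.508 -0.671  0.03 ] [ 0.918 -0.2    0.34 ]
345 0 [ 0.914 -0.201  0.314]
503 6 [ 0.915 -0.484  0.318]
471 13 [ 0.915 -0.436  0.288]
427 20 [ 0.914 -0.364  0.257]
366 27 [ 0.914 -0.257  0.226]
469 33 [ 0.914 -0.467  0.216]
384 40 [ 0.914 -0.305  0.177]
464 46 [ 0.913 -0.481  0.163]
347 53 [ 0.915 -0.242  0.116]
398 59 [ 0.914 -0.361  0.092]
440 65 [ 0.915 -0.471  0.062]
345 121 [ 0.774 -0.236  0.082]
370 246 [ 0.508 -0.285  0.052]
east 1786 [ 0.79642253 -0.02409075  0.10529663]
near 1028 [0.32682541 0.09243347 0.34902981]
side 28985 [ 0.509 -0.438  0.03 ] [ 0.915 -0.2    0.668]
510 124 [ 0.914 -0.2    0.606]
474 199 [ 0.914 -0.261  0.568]
193 228 [ 0.538 -0.24   0.132]
498 246 [ 0.914 -0.346  0.631]
399 266 [ 0.913 -0.227  0.342]
297 282 [ 0.78  -0.221  0.083]
368 297 [ 0.914 -0.205  0.144]
375 313 [ 0.914 -0.284  0.285]
398 328 [ 0.914 -0.353  0.449]
489 342 [ 0.914 -0.414  0.643]
510 356 [ 0.915 -0.425  0.663]
455 370 [ 0.914 -0.423  0.609]
507 383 [ 0.914 -0.437  0.664]
east 1783 [ 0.79611509 -0.02100838  0.10413194]
near 1895 [0.45907802 0.15353496 0.4499941 ]
```

drive_tool(motion=[[[0.037,0.034,0,0,0,0.104,0.0854],[0.073,0.068,0,0,0,0.209,0.0854],[0.11,0.103,0,0,0,0.313,0.0854],[0.146,0.137,0,0,0,0.418,0.0854],[0.183,0.171,0,0,0,0.522,0.0854],[0.22,0.205,0,0,0,0.627,0.0854],[0.256,0.239,0,0,0,0.731,0.0854]]], grip_force=40)

```text
clock: 0.85
tcp_pos: [0.4248, -0.3357, 0.2312]
tool_rot: [0.68, 0.193, 0.68, -0.193]
force: [0.6, -1.0, -0.3]
grip_width: 0.998
```

drive_tool(motion=[[[0.037,0.034,-0.005,0,0,0.105,0.0854],[0.073,0.068,-0.015,0,0,0.21,0.0854],[0.11,0.103,-0.031,0,0,0.313,0.0854],[0.11,0.103,-0.031,0,0,0.313,0.0854]]])

```text
clock: 1.25
tcp_pos: [0.5356, -0.2298, 0.1979]
tool_rot: [0.702, 0.084, 0.703, -0.082]
force: [-0.3, -0.2, -0.6]
grip_width: 0.995
```

```bash
python3 - <<'E'
from h import *
f=grab('wrist');save(f,'w1');P=cloud(f)
m=(P[...,2]>0.128)&(P[...,2]<0.145);m[250:]=False
q=P[m];q=q[(abs(q[:,0]-.534)<.06)&(abs(q[:,1]+.233)<.07)];print(len(q),q.mean(0),cv2.minAreaRect((q[:,:2]*1000).astype(np.float32)))
print(tool()[0],env.state()['joint_positions'].round(3))
plan([.534,-.233,.103],np.radians(-13.9),0)
E
```

```text
2519 [ 0.53805713 -0.22071926  0.13410509] ((537.4683227539062, -223.01904296875), (73.96881866455078, 14.403751373291016), 75.50800323486328)
[ 0.53470718 -0.23132059  0.1985168 ] [-0.633  0.05  -0.019  1.505  0.     1.176]
sg 1 shift [-0.0007 -0.0017 -0.0955] rotvec [-0.0019 -0.0019 -0.0041]
sg -1 shift [-0.0007 -0.0017 -0.0955] rotvec [ 2.9000e-03 -3.0000e-03  3.1375e+00]
```

View pics/w1.png

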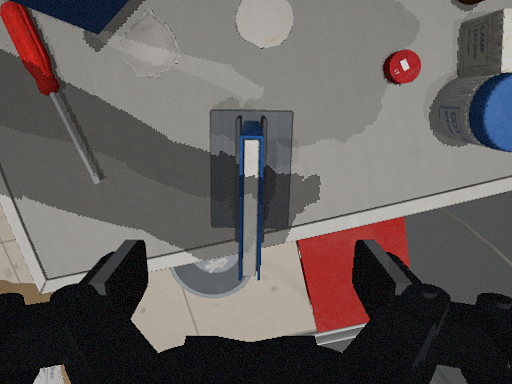

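The wrist view shows the book at column 250, midway between the fingers and square to the jaws, with the jar and specimen well off to the right. I'll descend and grip.

drive_tool(motion=[[[0,-0.002,-0.035,0,0,0,0.0854],[0,-0.002,-0.07,0,0,0,0.0854],[0,-0.002,-0.098,0,0,0,0.0854],[0,-0.002,-0.098,0,0,0,0.03],[0,-0.002,-0.098,0,0,0,0.0],[0,-0.002,-0.098,0,0,0,0.0],[0,-0.002,-0.098,0,0,0,0.0],[0,-0.002,-0.098,0,0,0,0.0]]], grip_force=40)

```text
clock: 2.1
tcp_pos: [0.5343, -0.237, 0.104]
tool_rot: [0.703, 0.085, 0.701, -0.086]
force: [-1.5, -0.1, 4.1]
grip_width: 0.159
```

drive_tool(motion=[[[0,0,0,0,0,0,0.0],[0,0,0.01,0,0,0,0.0],[0,0,0.03,0,0,0,0],[0,0,0.06,0,0,0,0],[0,0,0.1,0,0,0,0],[0,0,0.14,0,0,0,0],[0,0,0.16,0,0,0,0],[0,0,0.16,0,0,0,0]]], grip_force=60)

```text
clock: 2.9
tcp_pos: [0.5348, -0.2371, 0.2667]
tool_rot: [0.704, 0.085, 0.7, -0.087]
force: [-0.4, 0.0, -2.0]
grip_width: 0.158
```

```bash
python3 - <<'E'
from h import *
f=grab('side');save(f,'s2')
for i in range(1):
    p,r,s=tool();print(p,r.as_matrix().round(3).tolist(),s['joint_positions'].round(3),s['force'],s['grip_width'])
h=cv2.cvtColor(f["frame"],cv2.COLOR_RGB2HSV)
E
```

```text
[ 0.5342951  -0.23673737  0.2640811 ] [[0.002, 0.241, 0.971], [-0.002, 0.971, -0.241], [-1.0, -0.001, 0.003]] [-0.641  0.062  0.113  1.619  0.     1.173] [ 0.51075712  0.4526945  -1.85975198] 0.16141503881717176
```

View pics/s2.png

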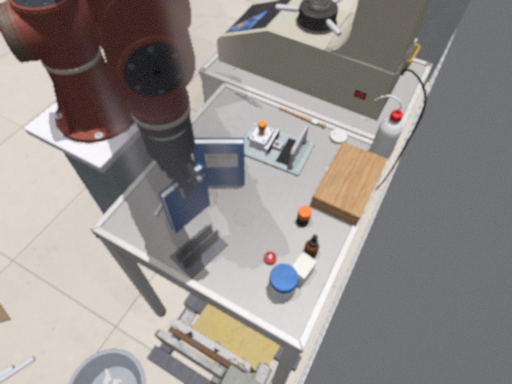

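Lifted cleanly: the book hangs upright in the gripper at side (187,205), with the empty slot below. Next I compute the carry.

```bash
python3 - <<'E'
from h import *
for th in(.15,.2967): plan([.6064,.1435,.2],.063,th)
plan([.6064,.1435,.2],.063,0)
E
```

```text
sg 1 shift [ 0.0721  0.3802 -0.0641] rotvec [0.0149 0.1526 0.3053]
sg -1 shift [ 0.0721  0.3802 -0.0641] rotvec [-0.2104  0.0174 -2.8285]
sg 1 shift [ 0.0721  0.3802 -0.0641] rotvec [0.0281 0.2993 0.3035]
sg -1 shift [ 0.0721  0.3802 -0.0641] rotvec [-0.419   0.0362 -2.8075]
sg 1 shift [ 0.0721  0.3802 -0.0641] rotvec [0.0014 0.0026 0.3059]
sg -1 shift [ 0.0721  0.3802 -0.0641] rotvec [ 3.8000e-03 -1.9000e-03 -2.8357e+00]
```

drive_tool(motion=[[[0.012,0.04,0.005,0,0,0.06,0],[0.025,0.085,0.01,0,0,0.12,0],[0.035,0.13,0.01,0,0,0.18,0],[0.045,0.175,0.01,0,0,0.24,0],[0.055,0.22,0.01,0,0,0.3,0],[0.062,0.265,0.01,0,0,0.306,0],[0.068,0.31,0.01,0,0,0.306,0],[0.07,0.35,0.01,0,0,0.306,0]]])

```text
clock: 3.75
tcp_pos: [0.603, 0.116, 0.2702]
tool_rot: [0.706, -0.022, 0.708, 0.023]
force: [1.1, -0.6, -0.9]
grip_width: 0.161
```

Now tilt about the stand's y axis and descend to 40 mm above the seat.

drive_tool(motion=[[[0.001,0.027,0,-0.003,0.05,0,0],[0.001,0.027,-0.02,-0.006,0.1,0,0],[0.001,0.027,-0.05,-0.009,0.15,0,0],[0.001,0.027,-0.08,-0.013,0.2,0,0],[0.001,0.027,-0.11,-0.016,0.25,0,0],[0.001,0.027,-0.125,-0.019,0.296,0,0],[0.001,0.027,-0.125,-0.019,0.296,0,0]]])

```text
clock: 4.45
tcp_pos: [0.6025, 0.1404, 0.1413]
tool_rot: [0.591, -0.025, 0.806, 0.019]
force: [0.4, 0.2, -2.8]
grip_width: 0.153
```

```bash
python3 - <<'E'
from h import *
f=grab('side');save(f,'s3',(200,60,360,190),5);g=grab('top');save(g,'t3',(110,150,250,300),4)
plan([.6064,.1435,.107],.063,.2967);print(tool())
E
```

```text
sg 1 shift [ 0.0022  0.0028 -0.0394] rotvec [ 0.0003 -0.001  -0.0001]
sg -1 shift [ 0.0022  0.0028 -0.0394] rotvec [0.9181 0.0583 3.0038]
(array([0.60421123, 0.14068258, 0.14635667]), Rotation.from_matrix(array([[-2.92731763e-01, -6.30658032e-02,  9.54112582e-01],
                            [-1.87236638e-02,  9.98009343e-01,  6.02227146e-02],
                            [-9.56011265e-01, -2.35381758e-04, -2.93329858e-01]])), {'clock': 4.55, 'joint_positions': array([ 0.02412781,  0.57973792,  0.48026698,  1.76881205, -0.01165619,
        1.53359845]), 'qd': array([ 0.00235067, -0.05263584,  0.01594818,  0.00351821, -0.00063762,
       -0.00197217]), 'tau': array([-3.60672232e-01, -7.14369535e+01,  4.59078169e+01,  3.42343949e+00,
       -5.50243445e-02,  1.41856748e-03]), 'tcp_pos': array([0.60421123, 0.14068258, 0.14635667]), 'tool_rot': array([ 0.59412703, -0.02543989,  0.80375229,  0.01865853]), 'force': array([-1.36086721,  1.0406108 , -0.72952904]), 'torque': array([ 0.07658255, -0.39583769, -0.01567363]), 'grip_width': 0.16096425111682935})
```

View pics/s3.png

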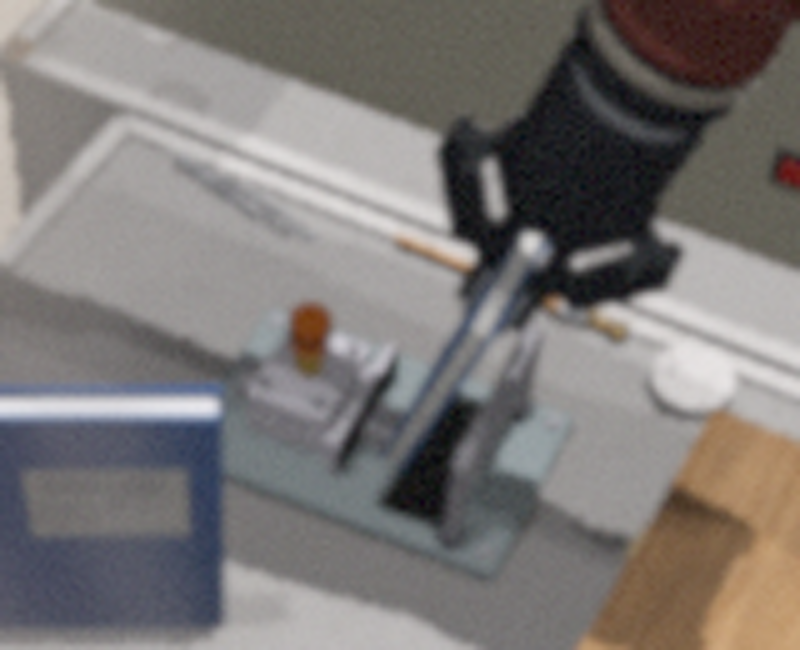

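The tilted book sits between lip and wire: lower edge at crop (390,480), wire at (480,480). Descending slowly.

drive_tool(motion=[[[0.001,0.002,-0.012,0,0,0,0],[0.002,0.002,-0.022,0,0,0,0],[0.002,0.002,-0.029,0,0,0,0],[0.002,0.002,-0.033,0,0,0,0],[0.002,0.002,-0.036,0,0,0,0],[0.002,0.002,-0.036,0,0,0,0]]])

```text
clock: 5.15
tcp_pos: [0.6065, 0.1426, 0.1111]
tool_rot: [0.594, -0.025, 0.803, 0.019]
force: [0.4, -0.4, -1.1]
grip_width: 0.161
```

```bash
python3 - <<'E'
from h import *
f=grab('side');save(f,'s4',(240,80,340,180),6)
P=[]
for i in range(3): P.append(env.state()['tcp_pos'])
print(P,env.state()['force'])
plan([.6064,.1435,.107],.063,.2967)
# predicted book front-lower/back-lower corners in the side view for TCP measured
E
```

```text
[array([0.60663898, 0.14263618, 0.11139041]), array([0.60663898, 0.14263618, 0.11139041]), array([0.60663898, 0.14263618, 0.11139041])] [-0.1877174  -0.03836179 -0.89580106]
sg 1 shift [-0.0002  0.0009 -0.0044] rotvec [ 0.0003  0.0002 -0.0001]
sg -1 shift [-0.0002  0.0009 -0.0044] rotvec [-0.9163 -0.0583 -3.0044]
```

View pics/s4.png

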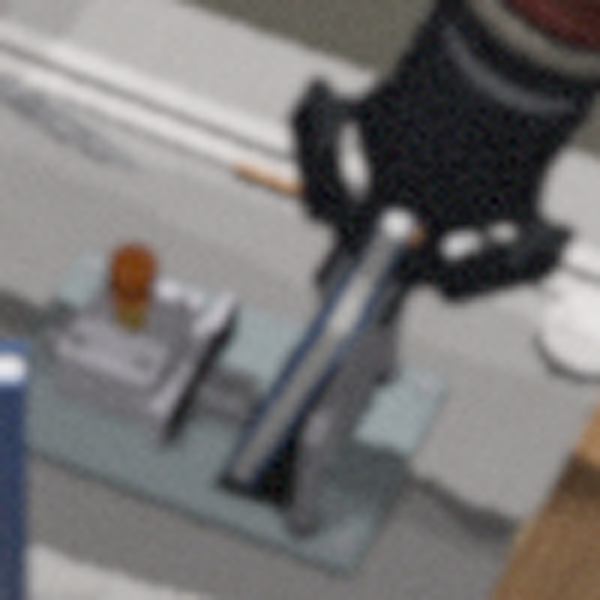

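drive_tool(motion=[[[0,0.001,-0.002,0,0,0,0],[0,0.001,-0.004,0,0,0,0],[0,0.001,-0.004,0,0,0,0]]])

```text
clock: 5.5
tcp_pos: [0.6066, 0.1437, 0.107]
tool_rot: [0.594, -0.025, 0.803, 0.019]
force: [-0.7, -0.2, -2.0]
grip_width: 0.156
```

drive_tool(motion=[[[0,0,-0.001,0,0,0,0],[0,0,-0.002,0,0,0,0],[0,0,-0.002,0,0,0,0]]])

```text
clock: 5.8
tcp_pos: [0.6068, 0.1436, 0.1057]
tool_rot: [0.595, -0.025, 0.803, 0.019]
force: [0.2, 0.6, 1.4]
grip_width: 0.159
```

Light contact (Fz from −2 to +1.4 N). Open slightly first.

drive_tool(motion=[[[0,0,0,0,0,0,0.02],[0,0,0,0,0,0,0.03],[0,0,0,0,0,0,0.045],[0,0,0,0,0,0,0.06],[0,0,0,0,0,0,0.06]]])

```text
clock: 6.3
tcp_pos: [0.6067, 0.1437, 0.1053]
tool_rot: [0.595, -0.025, 0.803, 0.019]
force: [0.3, 0.7, -0.2]
grip_width: 0.704
```

```bash
python3 - <<'E'
from h import *
f=grab('side');save(f,'s5',(240,80,340,180),6)
E
```

```text
(no output)
```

View pics/s5.png

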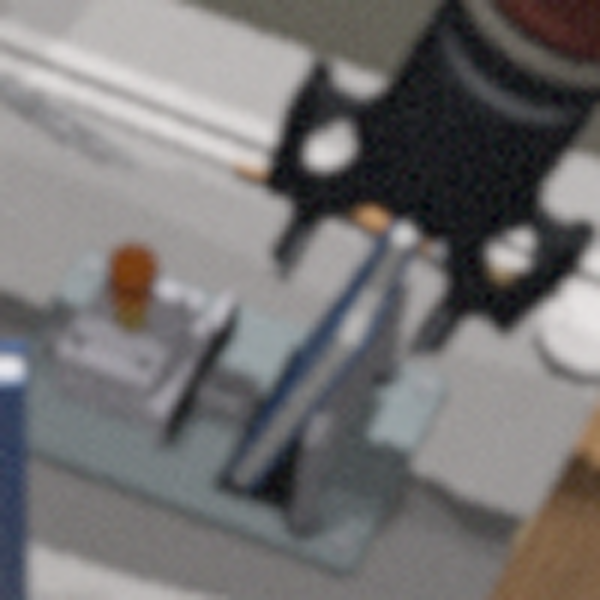

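The book rests on the wire, its top at crop (400,235), and the fingers are free on both sides. Withdrawing along the tool axis.

drive_tool(motion=[[[0.005,0,0.016,0,0,0,0.06],[0.011,0.001,0.037,0,0,0,0.06],[0.02,0.001,0.065,0,0,0,0.06],[0.029,0.002,0.094,0,0,0,0.06],[0.032,0.002,0.12,0,0,0,0.0854],[0.02,0.001,0.14,0.003,-0.06,-0.004,0.0854]]])

```text
clock: 6.95
tcp_pos: [0.6309, 0.144, 0.2384]
tool_rot: [0.616, -0.023, 0.787, 0.017]
force: [0.6, 1.6, -1.1]
grip_width: 0.991
```

```bash
python3 - <<'E'
from h import *
f=grab('side');save(f,'s6',(240,80,340,180),6)
plan([.4995,.1395,.24],.063+np.pi/2,0);plan([.4995,.1395,.24],.063,0)
print(env.state()['joint_positions'])
E
```

```text
sg 1 shift [-0.126  -0.0053 -0.0047] rotvec [ 0.1976 -0.1734  1.5668]
sg -1 shift [-0.126  -0.0053 -0.0047] rotvec [-0.1732 -0.1974 -1.5588]
sg 1 shift [-0.126  -0.0053 -0.0047] rotvec [ 0.0155 -0.2362  0.004 ]
sg -1 shift [-0.126  -0.0053 -0.0047] rotvec [-0.3696 -0.0242 -3.1157]
[ 0.02815513  0.5969195   0.69513661  1.90554064 -0.00824712  1.54095794]
```

View pics/s6.png

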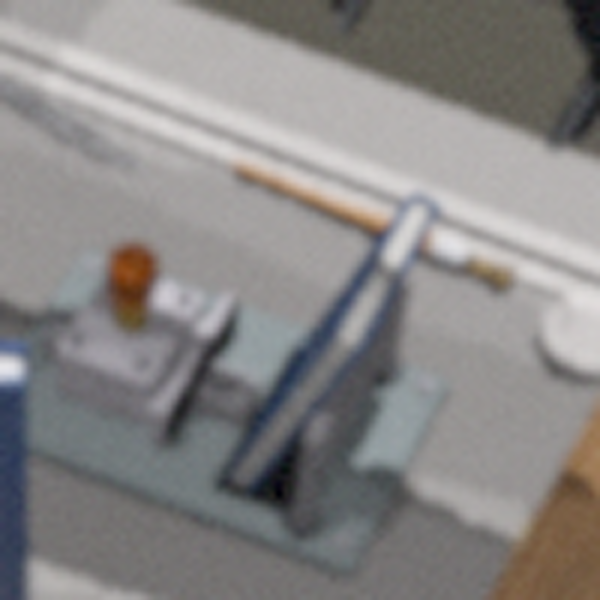

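drive_tool(motion=[[[-0.016,-0.001,0,0.018,-0.016,0.142,0.0854],[-0.032,-0.001,0,0.036,-0.032,0.285,0.0854],[-0.047,-0.002,0,0.054,-0.047,0.427,0.0854],[-0.063,-0.003,0,0.072,-0.063,0.57,0.0854],[-0.079,-0.003,0,0.09,-0.079,0.712,0.0854],[-0.095,-0.004,0,0.108,-0.095,0.855,0.0854],[-0.11,-0.005,0,0.126,-0.11,0.997,0.0854],[-0.126,-0.005,0,0.144,-0.126,1.139,0.0854]]])

```text
clock: 7.8
tcp_pos: [0.4997, 0.1397, 0.2457]
tool_rot: [0.556, -0.403, 0.605, 0.402]
force: [-0.1, -0.3, 1.2]
grip_width: 1.0
```

```bash
python3 - <<'E'
from h import *
plan([.4995,.1395,.20],.063+np.pi/2,0)
print(env.state()['joint_positions'])
E
```

```text
sg 1 shift [-0.0002 -0.0002 -0.0457] rotvec [ 0.0528 -0.0462  0.4218]
sg -1 shift [-0.0002 -0.0002 -0.0457] rotvec [-0.0638 -0.0729 -2.7182]
[ 0.04375503 -0.05624289 -0.04105348  1.64361409 -0.03917342  0.40383432]
```

drive_tool(motion=[[[0,0,-0.01,0.018,-0.015,0.14,0.0854],[0,0,-0.02,0.035,-0.031,0.28,0.0854],[0,0,-0.04,0.053,-0.046,0.422,0.0854],[0,0,-0.046,0.053,-0.046,0.422,0.0854],[0,0,-0.046,0.053,-0.046,0.422,0.0854]]])

```text
clock: 8.3
tcp_pos: [0.4999, 0.1396, 0.1989]
tool_rot: [0.486, -0.512, 0.488, 0.514]
force: [-0.3, 0.5, 0.4]
grip_width: 1.0
```

```bash
python3 - <<'E'
from h import *
f=grab('wrist');save(f,'w7');P=cloud(f)
h=cv2.cvtColor(f["frame"],cv2.COLOR_RGB2HSV)
m=cv2.inRange(h,(5,150,60),(25,255,255));n,l,st,c=cv2.connectedComponentsWithStats(m)
for i in range(1,n):
    if st[i,4]>100:
        q=P[l==i];q=q[np.isfinite(q[:,0])];print(st[i],c[i].round(1),q.mean(0).round(4) if len(q) else '',onplane(f,[c[i]],.085).round(4))
        k=q[q[:,2]>.082]; print(len(k),k.min(0).round(4),k.max(0).round(4)) if len(k) else 0
plan([.4995,.1395,.058],.063+np.pi/2,0)
g=grab('side')
# book corners in stand frame via both
O=np.array([.5738,.1445,0]);ex=np.array([np.cos(.063),np.sin(.063),0]);ey=np.array([-ex[1],ex[0],0])
Q=cloud(g)[95:175,270:325].reshape(-1,3);S=np.c_[(Q-O)@ex,(Q-O)@ey,Q[:,2]]
k=S[(S[:,2]>.12)&(S[:,0]>0)&(S[:,0]<.08)&(abs(S[:,1])<.07)&(S[:,2]<.16)]
print('booktop stand',len(k),k.min(0).round(4),k.max(0).round(4),k.mean(0).round(4))
E
```

```text
[238 169  30  32 738] [252.2 184.1] [0.4992 0.1416 0.084 ] [[0.499  0.1415 0.085 ]]
680 [0.4891 0.1306 0.082 ] [0.5116 0.153  0.0865]
[ 55 364  16  19 157] [ 62.  372.4] [ 0.7098 -0.0392  0.0658] [[ 0.6903 -0.0268  0.085 ]]
9 [0.5101 0.0857 0.2585] [0.5155 0.0893 0.2629]
sg 1 shift [-9.000e-04 -1.000e-04 -1.417e-01] rotvec [ 0.0012 -0.002   0.0099]
sg -1 shift [-9.000e-04 -1.000e-04 -1.417e-01] rotvec [-3.2000e-03 -1.8000e-03 -3.1317e+00]
booktop stand 195 [ 0.0325 -0.0464  0.1208] [0.0528 0.0484 0.1426] [ 0.0443 -0.0037  0.1343]
```

View pics/w7.png

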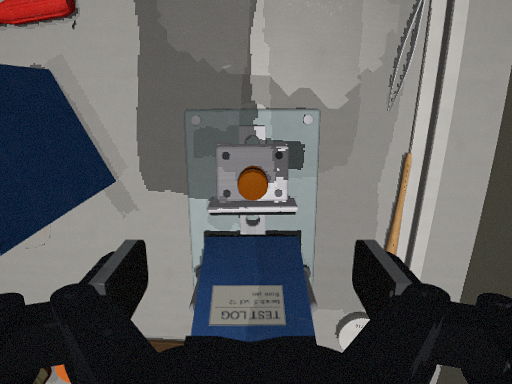

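The wrist view shows the "TEST LOG" book (250,290) leaning squarely behind the lip, and the knob at (252,184) between the fingers. The book's top lies at stand x 33–53 mm, z up to 0.14, as predicted. Descending onto the knob.

drive_tool(motion=[[[-0.001,0.001,-0.04,0,0,0.01,0.0854],[-0.001,0.001,-0.08,0,0,0.01,0.0854],[-0.001,0.001,-0.11,0,0,0.01,0.0854],[-0.001,0.001,-0.13,0,0,0.01,0.0854],[-0.001,0.001,-0.14,0,0,0.01,0.07],[-0.001,0.001,-0.14,0,0,0.01,0.05],[-0.001,0.001,-0.14,0,0,0.01,0.035],[-0.001,0.001,-0.14,0,0,0.01,0.03]]], grip_force=30)

```text
clock: 9.2
tcp_pos: [0.5009, 0.1407, 0.061]
tool_rot: [-0.483, 0.517, -0.483, -0.516]
force: [-0.2, -0.5, -0.3]
grip_width: 0.358
```

drive_tool(motion=[[[0,0,0,0,0,0,0.022],[0,0,0,0,0,0,0.015],[0,0,0,0,0,0,0.0],[0,0,0,0,0,0,0.0],[0,0,0,0,0,0,0.0]]], grip_force=50)

```text
clock: 9.7
tcp_pos: [0.5008, 0.1413, 0.0611]
tool_rot: [-0.483, 0.517, -0.482, -0.516]
force: [-0.7, 3.8, 5.3]
grip_width: 0.263
```

```bash
python3 - <<'E'
from h import *
f=grab('side');save(f,'s8',(240,80,340,180),6);print(tool())
E
```

```text
(array([0.5007726 , 0.14124843, 0.0611018 ]), Rotation.from_matrix(array([[ 1.07431450e-03, -9.97731475e-01, -6.73108374e-02],
                            [ 4.94729802e-04, -6.73103377e-02,  9.97731965e-01],
                            [-9.99999301e-01, -1.10517859e-03,  4.21295024e-04]])), {'clock': 9.75, 'joint_positions': array([ 2.29042863e-02, -1.00343811e-01, -4.17791124e-01,  1.25226365e+00,
        4.69995801e-04, -4.44570013e-02]), 'qd': array([ 0.00192248, -0.0008712 , -0.00152218, -0.00223961, -0.00071966,
        0.00015904]), 'tau': array([-1.69623032e+00, -4.14125276e+01,  4.65978062e+01, -3.73837799e-01,
       -9.30559728e-01, -1.62512145e-02]), 'tcp_pos': array([0.5007726 , 0.14124843, 0.0611018 ]), 'tool_rot': array([-0.4832663 ,  0.51671156, -0.48249198, -0.51639552]), 'force': array([-2.43225702,  3.02421033,  6.02122142]), 'torque': array([0.63033614, 0.19896676, 0.01486783]), 'grip_width': 0.2598161462314795})
```

View pics/s8.png

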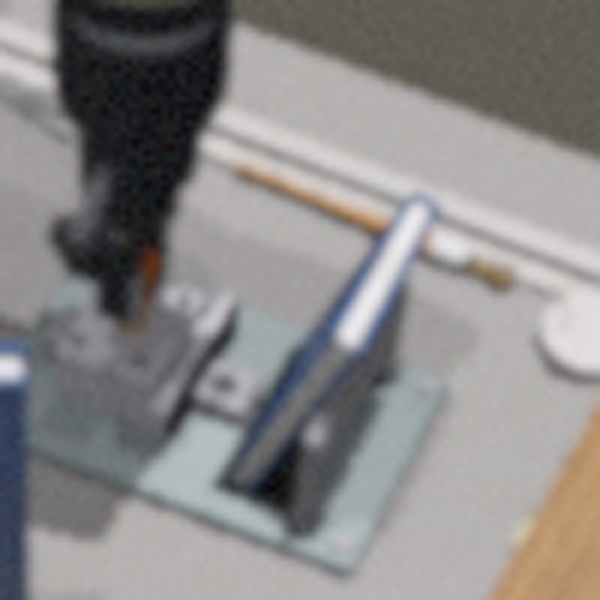

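The knob is gripped (width 0.26 × 85 ≈ 22 mm) and the book is undisturbed. Pulling up 14 mm.

drive_tool(motion=[[[0,0,0.004,0,0,0,0],[0,0,0.008,0,0,0,0],[0,0,0.012,0,0,0,0],[0,0,0.014,0,0,0,0],[0,0,0.014,0,0,0,0]]], grip_force=60)

```text
clock: 10.25
tcp_pos: [0.4995, 0.1411, 0.0734]
tool_rot: [0.482, -0.516, 0.483, 0.517]
force: [0.6, 4.7, -6.2]
grip_width: 0.26
```

```bash
python3 - <<'E'
from h import *
f=grab('side');save(f,'s9',(240,80,340,180),6);print(tool()[0],env.state()['force'])
E
```

```text
[0.49942387 0.14106505 0.07328591] [ 1.85125724  4.69736665 -5.7872391 ]
```

View pics/s9.png

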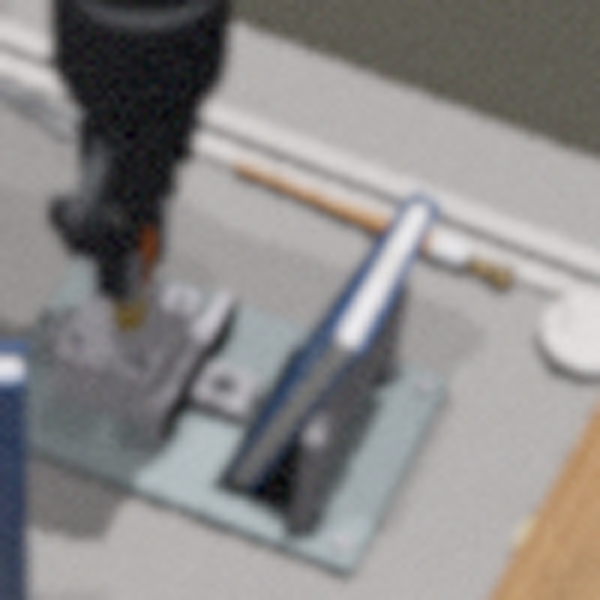

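Lifted about 12.3 mm with about 6 N on the spring, so the pin is clear. Sliding 25 mm along the stand's x.

drive_tool(motion=[[[0,0,0.001,0,0,0,0],[0.004,0,0.001,0,0,0,0],[0.009,0.001,0.001,0,0,0,0],[0.014,0.001,0.001,0,0,0,0],[0.019,0.001,0.001,0,0,0,0],[0.023,0.001,0.001,0,0,0,0],[0.025,0.002,0.001,0,0,0,0],[0.025,0.002,0.001,0,0,0,0]]])

```text
clock: 11.1
tcp_pos: [0.5248, 0.1427, 0.074]
tool_rot: [0.482, -0.516, 0.484, 0.517]
force: [-0.0, 3.5, -6.6]
grip_width: 0.254
```

```bash
python3 - <<'E'
from h import *
f=grab('side');save(f,'s10',(240,80,340,180),6);print(tool()[0],env.state()['force'])
E
```

```text
[0.5247879  0.14268857 0.07417644] [ 0.16545147  3.61789642 -6.54745046]
```

View pics/s10.png

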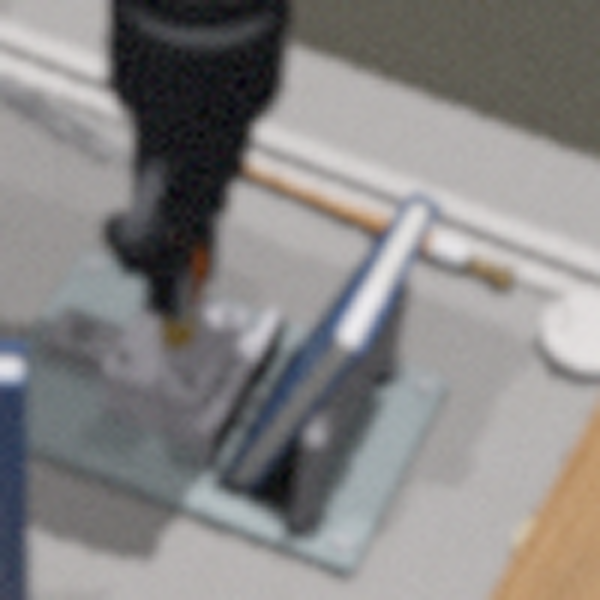

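The stop slid 25.3 mm by TCP, and the book has not moved. Lowering.

drive_tool(motion=[[[0,0,-0.003,0,0,0,0],[0,0,-0.006,0,0,0,0],[0,0,-0.009,0,0,0,0],[0,0,-0.012,0,0,0,0],[0,0,-0.014,0,0,0,0],[0,0,-0.015,0,0,0,0],[0,0,-0.015,0,0,0,0]]])

```text
clock: 11.85
tcp_pos: [0.5261, 0.1428, 0.0611]
tool_rot: [-0.483, 0.517, -0.483, -0.516]
force: [-0.9, 3.1, 6.6]
grip_width: 0.258
```

```bash
python3 - <<'E'
from h import *
f=grab('side');save(f,'s11',(240,80,340,180),6);print(tool()[0],env.state()['force'])
E
```

```text
[0.52611243 0.14275159 0.06116349] [-0.70491035  3.88620901  6.55335247]
```

View pics/s11.png

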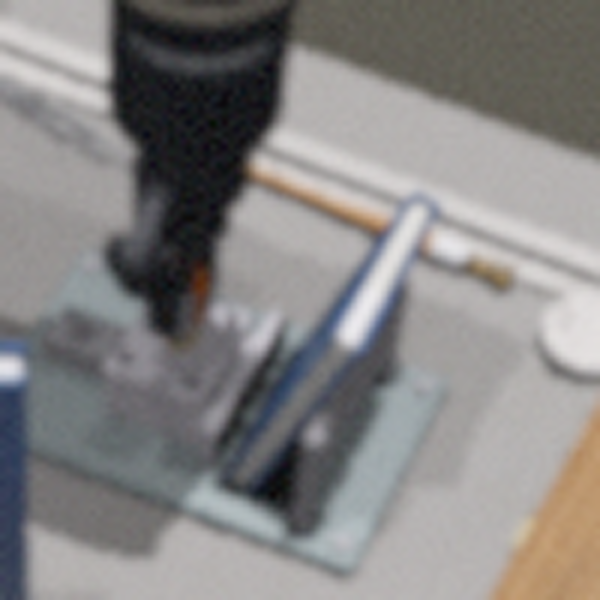

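TCP z is back at 0.0611, as before the pull, with the spring load replaced by bottom contact. I'll confirm the pin is locked with a small push away from the book and back.

drive_tool(motion=[[[-0.002,0,0,0,0,0,0],[-0.004,0,0,0,0,0,0],[-0.004,0,0,0,0,0,0]]])

```text
clock: 12.2
tcp_pos: [0.5229, 0.1426, 0.0612]
tool_rot: [-0.484, 0.518, -0.482, -0.515]
force: [4.2, 3.5, 4.2]
grip_width: 0.265
```

drive_tool(motion=[[[0.002,0,0,0,0,0,0],[0.004,0,0,0,0,0,0],[0.004,0,0,0,0,0,0],[0.004,0,0,0,0,0,0],[0.004,0,0,0,0,0,0]]])

```text
clock: 12.7
tcp_pos: [0.5261, 0.1427, 0.0611]
tool_rot: [-0.483, 0.517, -0.483, -0.516]
force: [-0.3, 3.3, 8.2]
grip_width: 0.257
```

```bash
python3 - <<'E'
from h import *
g=grab('side');save(g,'s12',(240,80,340,180),6);print(tool()[0],env.state()['force'],env.state()['grip_width'])
O=np.array([.5738,.1445,0]);ex=np.array([np.cos(.063),np.sin(.063),0]);ey=np.array([-ex[1],ex[0],0])
Q=cloud(g)[95:175,270:325].reshape(-1,3);S=np.c_[(Q-O)@ex,(Q-O)@ey,Q[:,2]]
k=S[(S[:,2]>.12)&(S[:,0]>0)&(S[:,0]<.08)&(abs(S[:,1])<.07)&(S[:,2]<.16)]
print('booktop',k.min(0).round(4),k.max(0).round(4),k.mean(0).round(4))
E
```

```text
[0.5261074  0.14271939 0.06112465] [-1.10655541  3.8011835   8.40174954] 0.25955186156067844
booktop [ 0.0324 -0.048   0.1202] [0.0533 0.0495 0.1425] [ 0.0442 -0.0036  0.1342]
```

View pics/s12.png

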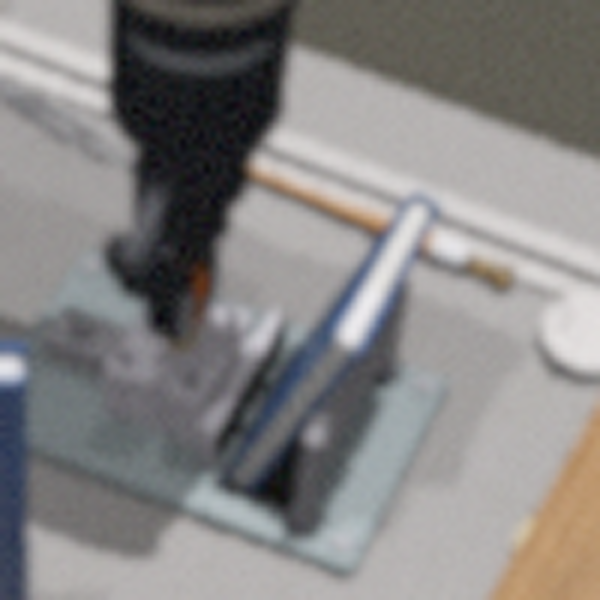

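```bash
python3 - <<'E'
from h import *
print(env.finish_job())
E
```

```text
the job is handed in; nothing more can be done
None
```

I leaned the blue log book on the stand, moved the foot stop one hole (25 mm) towards it and handed the job in at about 12.8 s of the 45 s. The gripper was still holding the orange knob at about 60 N. The hand-in gave no verdict.

**Book:** it leans at about 19° against the wire by design. Its top edge measured stand x 32–53 mm and z up to 0.1425 m, as predicted, and stayed the same to within 2 mm after the stop moved. I judged its contact with the wire from the side view only, not from a force.

**Stop and pin:** the tool moved 25.3 mm along the slide. Tool height with the pin down was 0.0611 m, the same as before the pull. The lift had shown about 6 N of spring force, so I take the pin as fully home.

**Less certain check:** I pushed the stop 4 mm away from the book to test the lock. It yielded about 3.2 mm at 4.2 N and returned to place. That is more than I would expect from the stated 2 mm play, so this test alone does not prove the pin is locked. The height reading is the stronger evidence.

**Bystanders:** I never moved near the jar, the lens tube or the red specimen, but I did not measure their positions again at the end.

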